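Draw the flat bar out from under the angle iron

TASK

A length of angle iron lies across two short rests, behind their stop lugs, with a long flat bar trapped under its middle. Draw that flat bar out toward the robot without lifting the angle iron or shifting it (settling against the lugs does no harm), and leave it lying flat on the table in front of the rests, well clear of them. The angle iron stays on its rests, and the other flat bar, which lies loose to one side, is left alone.

Things in the scene. Friction and masses are not known exactly. Their poses are not given: they have to be found in the camera images.
- rests: Two parallel dark steel strips fixed to the table, each 80 (x) x 30 (y) x 8 mm high, centred at y = +70 and -70 mm, bare table between. A stop lug at each front end, x = -40 to -26 mm, 18 mm high above the table, holds the angle iron back when the bar is drawn toward the robot. Origin: on the table, midway between the strips; +x points away from the robot, within 20 degrees of world x.
- flat_bar: The trapped dark steel flat bar, 40 (x) x 240 (y) x 8 mm, 0.6 kg, lying flat on the table midway between the rests and along them, under the angle iron, which bears on it and on the rests. Origin: centre of its underside; +y is its long axis, pointing away from the robot. Some 180 to 195 mm of it is free in front of the angle iron. It slides out along its length toward the robot (-y).
- bar_far_end (a point): Middle of the end of the trapped flat bar that starts behind the angle iron, at its underside (bar frame 0, +120, 0 mm).
- bar_near_end (a point): Middle of the end of the trapped flat bar nearer the robot, at its underside (bar frame 0, -120, 0 mm).
- angle_iron: Rusty angle iron offcut, L section, 40 (x) x 180 (y) x 40 mm high, 5 mm thick, 0.4 to 0.7 kg, loose, lying across rests and bar, underside 8 mm above the table; its upright leg faces the robot (-x), 1 to 9 mm behind the stop lugs; it may follow the bar until it meets them, which is no harm. Origin: centre of its underside; y is its long axis, +x points away from the robot.
- spare_bar: Another flat bar of the same kind, 40 (x) x 240 (y) x 8 mm, lying free on the table to the left or right, about 0.2 m from the trapped bar, with nothing on it; not to be moved. Origin: centre of its underside. (A cold chisel, 184 mm long, lies on the opposite side.)
Things that resemble listed ones, but are neither listed nor needed, are in the scene too. Leave any turquoise look-alike of the flat_bar alone. Leave any turquoise look-alike of the angle_iron alone.

How it is judged (in metres and radians):
At the end, for the whole second after the job is handed in: The trapped bar lies flat and still on the table with both ends at least 15 mm in front of the rests' front ends; the angle iron lies still and level on the rests, within 15 mm of where it was and within 10 degrees of square to them; the spare bar is within 20 mm of where it was (x of each of bar_far_end, bar_near_end in the frame of rests below -0.055 m and height (world z) of flat_bar between -0.004 and 0.004 m and angle between flat_bar's own z axis and vertical below 0.05 rad and linear speed of each of flat_bar, angle_iron below 0.01 m/s and distance of angle_iron from where it was at the start of the episode below 0.015 m and angle between the x axis of angle_iron and the x axis of rests, either way round below 0.175 rad and angle between angle_iron's own z axis and vertical below 0.08 rad and distance of spare_bar from where it was at the start of the episode below 0.02 m); the robot touches nothing.
It fails at once if the angle iron is shifted or lifted more than 15 mm (distance of angle_iron from where it was at the start of the episode above 0.015 m).
It fails at once if the angle iron is tipped more than 10 degrees (angle between angle_iron's own z axis and vertical above 0.175 rad).
It fails at once if the spare bar is moved more than 20 mm (distance of spare_bar from where it was at the start of the episode above 0.02 m).
It also fails if it takes over 29 s, if anything falls off the work surface, if the arm or the gripper's body presses on something with over 40 N, if the wrist force passes 120 N, or if a joint passes its speed limit or range.

ROBOT

A 6-joint arm with a two-finger parallel gripper is mounted at the origin on a cart in front of the work surface, level with it; the furniture and walls round the work are solid. World frame = base frame: x ahead of the robot, y to its left, z up, the work surface at z = 0. Lengths are in mm, angles in rad, forces in N, time in s.
With the tool pointing down it reaches from about 425 to 950 mm from the base axis. Payload 3.5 kg.
Tool frame: the origin (TCP) lies between the finger pads; the fingertips stand 8 mm ahead of it and the grasp point (between the pads) lies 11 mm behind it (robot.tips_ahead is the distance from the TCP to the fingertips, in mm); x points along the fingers, z is the direction in which the jaws open and shut, and the axes are right-handed (so a half turn about x gives the same grasp; the last joint's range is limited). The gripper opens to 85 mm and grips with 20 to 120 N. Pads are 22 mm wide; open, the fingers measure 114 mm over their backs; the gripper's body (76 mm by 85 mm) begins 54 mm behind the grasp point. The pads swing forward as they close: fully open they stand 13 mm farther back than shut.
Start: joints at [-1.498, 0.286, 1.577, -0, 1.279, -0.15], TCP at [149.174, -658.296, 239.325] pointing down, gripper open.
Joint ranges: [-2.77, 2.77], [-0.9, 2.22], [0.21, 2.48], [-1.53, 4.67], [0.24, 2.81], [-2.84, 2.84]. Speed limits (rad/s): [2.79, 2.79, 3.14, 3.14, 3.14, 3.14].

INTERFACE

Orientations are given as a unit quaternion [x, y, z, w].
In Python, from rig import state, viewer, robot gives the robot as it stands.
- The arm moves only by the shell command python3 -m pendant 'ROWS' [FORCE]. ROWS is JSON, one flat list of numbers, 5 for each row, row after row: the shift along the tool's x, y, z in cm, then the turn about the tool's x in rad, then the closure, from 0 (fully open) to 1 (shut). A call has 1 to 8 rows; each row shifts and turns the commanded pose from where the row before left it, along the tool's axes as they then stand; what a row does not reach is not made up. A row lasts 1/10 s, in which the tool goes at most 50 mm and 8.59 degrees, less where a joint would pass 70% of its speed; a pose out of reach is approached as far as the arm can. A call is refused whole if a number of a shift passes 5 or a number of a turn 0.15, either way. A call with a gripper value outside its range is refused whole. The fingers move at their own pace and stop on an object; FORCE is the grip in N (left out, the last holds). Time passes only in rows, so rows that do not move let the fingers close. It gives the time, the measured TCP pose, the force and the opening at its end, in the units of the state.
- state(): the state, without advancing time (a new reading comes with each control period).
- viewer.camera(name): name is "side" or "top" or "wrist"; returns the picture (384x512x3 uint8, blue, green, red); there is no depth.
- viewer.calibration(name): a dict with "K" (3x3 intrinsics, pixels), "k1" (the pictures are not rectified: a ray, as slopes to the right and down, at radius r is drawn at 1 + k1 r^2 times it, then the intrinsics apply), "R" (3x3) and "t" (3): a world point X has camera coordinates R X + t. Camera axes: x right, y down, z forward; pixel columns grow to the right and rows downward; lengths in mm; the calibration is good to about 2 mm. A picture is of the moment at which its call begins: read the wrist's pose just before it. calibration takes no time and is no camera call; for the wrist camera it gives the pose at the moment of the call.
- robot.finish_job(): hands the job in, once; it reports no verdict.
Trained networks look in the newest picture that a camera, given by its name, has taken for a name from the list of things; names that differ only in an ending like _2 or _b are one class to them, and where a whole thing is asked for, a point or a joint stands for the part that bears it (a point fixed in the world has none). Each returns a list of dicts, best first, with "conf" (0 to 1); they miss things now and then, are a little off and sometimes report something else, mostly with a low value. They report only what shows in the picture. A call takes as long as a camera call. They do not tell look-alikes from the thing itself.
- viewer.regions_of(camera, name): "pixels" (384x512 bool, what is visible of it).
- viewer.mark_of(camera, name): "xyz" ([x, y, z] in mm, in world coordinates, good to about 4 mm: a listed point, or the origin of a listed thing).
The state is a dict: "time": time; "joints": joint angles; "joint_velocities": joint speeds; "effort": joint torques, N m; "tcp_pos": TCP position; "eef_rot": TCP orientation; "wrist_force": force on the tool from outside, world axes, zero at the start; "wrist_torque": the same for the moment, N m; "grip_width": finger opening in mm.
Only numpy, scipy, OpenCV 4.12 (cv2) and the standard library are available. Lean on these libraries where they do the work, as an engineer would, in place of code of your own. Each camera call takes 0.05 s, during which the arm holds its last target.

## Working session

There is one attempt and no reset: what is moved stays moved. The work goes in short steps, Python scripts to look and compute and a shell command to move; the robot and the scene stay as the last step left them, time stands still between calls to the robot, and variables do not carry over. Pictures are saved under pics/ and viewed, and the job is handed in when it is done.

```bash
ls; mkdir -p pics; python3 - <<'E'
from rig import state, viewer, robot
import cv2,numpy as np
s=state();print(s)
for n in("top","side","wrist"):
    im=viewer.camera(n);cv2.imwrite(f"pics/{n}0.png",im)
    for o in ("rests","flat_bar","angle_iron","bar_near_end","bar_far_end","spare_bar"):
        print(n,o,[(round(d["conf"],2),np.round(d["xyz"]).tolist()) for d in viewer.mark_of(n,o)][:4])
print(state()["time"])
E
```

```text
pics
{'time': 0.0, 'joints': array([-1.49801779e+00,  2.87186645e-01,  1.57816200e+00, -2.96761517e-06,
        1.27862421e+00, -1.49988158e-01]), 'joint_velocities': array([ 1.63188194e-04,  2.66030398e-04,  1.99289984e-03, -2.44108024e-04,
        5.49834102e-04, -9.12821637e-05]), 'effort': array([-1.51256780e-03, -4.05988848e+01, -2.92626446e+01, -2.44339353e-04,
        5.88604657e-03,  5.51477839e-06]), 'tcp_pos': array([ 149.11600443, -657.66909758,  237.94130275]), 'eef_rot': array([ 0.44194139,  0.55305041, -0.44070761,  0.55190565]), 'wrist_force': array([-0.67496818, -0.1718046 ,  0.04456911]), 'wrist_torque': array([0.00979287, 0.00136617, 0.00530557]), 'grip_width': 85.21569646193727}
top rests []
top flat_bar [(0.76, [545.0, -335.0, 2.0]), (0.73, [610.0, 43.0, 0.0])]
top angle_iron [(0.9, [367.0, 244.0, -2.0]), (0.8, [685.0, 38.0, 8.0])]
top bar_near_end [(0.74, [491.0, 45.0, -1.0]), (0.61, [562.0, -449.0, -0.0])]
top bar_far_end [(0.97, [518.0, -213.0, 1.0]), (0.86, [729.0, 37.0, 4.0])]
top spare_bar [(0.61, [620.0, 248.0, 0.0])]
side rests [(0.77, [688.0, 30.0, 2.0])]
side flat_bar [(0.92, [541.0, -332.0, 1.0]), (0.89, [612.0, 40.0, -6.0])]
side angle_iron [(0.94, [369.0, 245.0, -0.0]), (0.65, [685.0, 36.0, 9.0])]
side bar_near_end [(0.77, [489.0, 45.0, -1.0]), (0.69, [565.0, -448.0, 2.0])]
side bar_far_end [(0.82, [520.0, -212.0, -1.0]), (0.63, [725.0, 41.0, 4.0])]
side spare_bar [(0.72, [625.0, 249.0, 0.0])]
wrist rests []
wrist flat_bar []
wrist angle_iron []
wrist bar_near_end []
wrist bar_far_end []
wrist spare_bar []
1.05
```

View pics/top0.png

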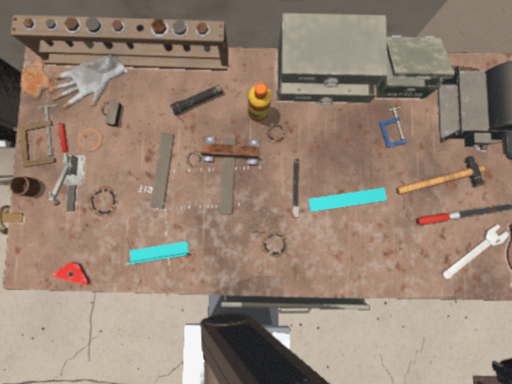

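View pics/side0.png

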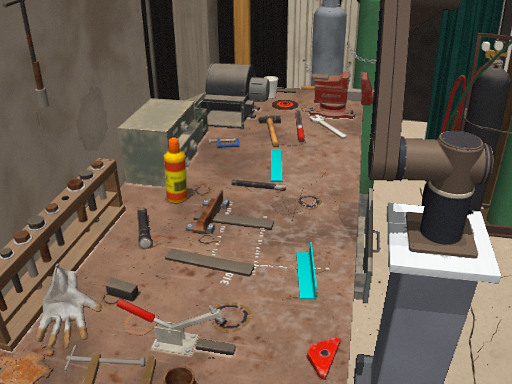

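The trapped bar candidates in the top view:
- Bar at (228,185): it runs under the rusty angle at (232,150).
- Loose grey bar at (162,170), which is the spare.
- Turquoise bar at (348,199), a look-alike.
- Turquoise angle at (159,252), a look-alike.
- Chisel at (296,187).

I choose (228,185), because it is dark steel and lies under the rusty angle. Next I'll check it in a crop and measure it.

```bash
cat > h.py <<'E'
from rig import state, viewer, robot
import cv2,numpy as np
from scipy.spatial.transform import Rotation as Ro
def unproj(cam,uv,z,C=None):
    C=C or viewer.calibration(cam);K=np.array(C["K"]);R=np.array(C["R"]);t=np.array(C["t"]).ravel()
    out=[]
    for u,v in np.atleast_2d(uv):
        d=np.array([(u-K[0,2])/K[0,0],(v-K[1,2])/K[1,1]]);p=d.copy()
        for _ in range(30): p=d/(1+C["k1"]*(p@p))
        r=R.T@np.array([*p,1]);o=-R.T@t
        out.append(o+r*(z-o[2])/r[2])
    return np.array(out)
E
python3 - <<'E'
from h import *
im=viewer.camera("top")
print(robot.tips_ahead)
s=state();M=Ro.from_quat(s["eef_rot"]).as_matrix();print(np.round(M,3))
for n,cam in (("flat_bar","top"),("flat_bar","side"),("rests","side"),("angle_iron","top"),("angle_iron","side")):
    if cam=="side" and n=="flat_bar": imS=viewer.camera("side")
    for d in viewer.regions_of(cam,n)[:3]:
        m=np.asarray(d["pixels"]).astype(np.uint8)
        ys,xs=np.nonzero(m)
        z=8
        c=cv2.findContours(m,cv2.RETR_EXTERNAL,cv2.CHAIN_APPROX_NONE)[0]
        c=max(c,key=cv2.contourArea)[:,0,:].astype(float)
        w=unproj(cam,c,z)[:,:2].astype(np.float32)
        r=cv2.minAreaRect(w)
        print(cam,n,round(d["conf"],2),m.sum(),np.round([xs.mean(),ys.mean()]),"rect",np.round(r[0],1),np.round(r[1],1),round(r[2],2), np.round(cv2.boxPoints(r)).tolist())
c=im[110:230,180:300];cv2.imwrite("pics/crop.png",cv2.resize(c,None,fx=5,fy=5,interpolation=cv2.INTER_CUBIC))
E
```

```text
8.0
[[ 0.     0.975  0.221]
 [ 0.     0.221 -0.975]
 [-1.     0.    -0.   ]]
top flat_bar 0.64 898 [228. 181.] rect [580.1  40.8] [ 46.1 184.2] 88.35 [[487.0, 20.0], [672.0, 15.0], [673.0, 61.0], [489.0, 66.0]]
top flat_bar 0.59 953 [346. 200.] rect [ 541.9 -333. ] [ 40.4 240.7] 10.2 [[501.0, -218.0], [543.0, -455.0], [583.0, -448.0], [540.0, -211.0]]
top flat_bar 0.37 161 [235. 150.] rect [655.4 -38.6] [16.  25.2] 1.16 [[647.0, -26.0], [648.0, -51.0], [664.0, -51.0], [663.0, -26.0]]
side flat_bar 0.68 360 [276. 165.] rect [ 542.8 -331.7] [ 38.1 250.1] 9.11 [[504.0, -211.0], [544.0, -458.0], [581.0, -452.0], [542.0, -205.0]]
side flat_bar 0.65 611 [239. 220.] rect [580.8  46.7] [ 53.9 181.4] 86.29 [[489.0, 26.0], [670.0, 14.0], [673.0, 68.0], [492.0, 79.0]]
side rests 0.52 213 [208. 217.] rect [662.4 101.6] [51.7 22.1] 87.09 [[650.0, 76.0], [672.0, 75.0], [675.0, 127.0], [653.0, 128.0]]
side rests 0.33 992 [211. 263.] rect [622.1 254. ] [ 51.  240.2] 84.84 [[500.0, 239.0], [739.0, 218.0], [744.0, 269.0], [505.0, 290.0]]
top angle_iron 0.93 717 [229. 151.] rect [690.3  36. ] [181.   43.8] 88.67 [[666.0, -54.0], [710.0, -55.0], [714.0, 126.0], [670.0, 127.0]]
top angle_iron 0.9 818 [158. 253.] rect [364.9 246.7] [ 44.2 186.8] 10.69 [[326.0, 334.0], [361.0, 151.0], [404.0, 159.0], [369.0, 343.0]]
side angle_iron 0.66 808 [306. 274.] rect [365.9 241.8] [ 45.2 198.8] 10.38 [[326.0, 336.0], [362.0, 140.0], [406.0, 148.0], [370.0, 344.0]]
side angle_iron 0.58 504 [208. 213.] rect [691.5   3.1] [238.4  43. ] 88.34 [[667.0, -115.0], [710.0, -117.0], [716.0, 122.0], [673.0, 123.0]]
```

View pics/crop.png

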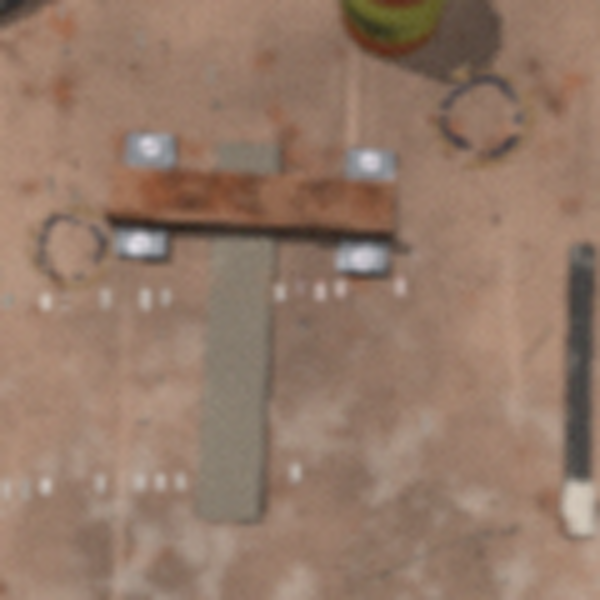

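```bash
python3 -m pendant '[0,0,0,0.125,0, 0,0,0,0.125,0, 0,2.4,-4.17,0,0, 0,2.4,-4.17,0,0, 0,2.4,-4.17,0,0, 0,2.4,-4.17,0,0, 0,2.4,-4.17,0,0, 0,2.4,-4.17,0,0]' 40
```

```text
time: 2.2
tcp_pos: [300.6, -410.4, 239.5]
eef_rot: [-0.507, -0.493, 0.507, -0.493]
wrist_force: [0.6, -0.6, 0.1]
grip_width: 85.6
```

```bash
python3 -m pendant '[0,2.4,-4.17,0,0, 0,2.4,-4.17,0,0, 0,2.4,-4.17,0,0, 0,2.4,-4.17,0,0, 0,2.4,-4.17,0,0.2, 0,2.4,-4.17,0,0.32, 0,2.4,-4.17,0,0.32, 0,2.4,-4.17,0,0.32]'; python3 -m pendant '[0,2.4,-4.17,0,0.32, 2,2.4,-4.17,0,0.32, 4,2.2,-4.1,0,0.32, 0,0,0,0,0.32]'
cat > look.py <<'E'
from h import *
import sys
s=state();print(np.round(s["tcp_pos"],1),s["grip_width"],s["time"])
M=Ro.from_quat(s["eef_rot"]).as_matrix();print(np.round(M,4).tolist())
C=viewer.calibration("wrist");im=viewer.camera("wrist");cv2.imwrite(f"pics/{sys.argv[1]}.png",im)
for d in viewer.regions_of("wrist","flat_bar")[:2]:
    m=np.asarray(d["pixels"]).astype(np.uint8)
    c=max(cv2.findContours(m,cv2.RETR_EXTERNAL,cv2.CHAIN_APPROX_NONE)[0],key=cv2.contourArea)[:,0,:].astype(float)
    w=unproj("wrist",c,8,C)[:,:2].astype(np.float32);r=cv2.minAreaRect(w)
    print(d["conf"],m.sum(),np.round(r[0],1),np.round(r[1],1),r[2],np.round(cv2.boxPoints(r)).tolist())
for o in("bar_near_end","bar_far_end","rests","angle_iron"):
    print(o,[(round(d["conf"],2),np.round(d["xyz"]).tolist()) for d in viewer.mark_of("wrist",o)][:3])
E
python3 look.py w1
```

```text
time: 3.0
tcp_pos: [501.7, -82.0, 239.8]
eef_rot: [0.507, 0.493, -0.507, 0.494]
wrist_force: [1.3, -0.6, 0.5]
grip_width: 58.0
time: 3.4
tcp_pos: [567.3, 33.4, 182.1]
eef_rot: [-0.504, -0.497, 0.507, -0.492]
wrist_force: [-0.5, -1.1, -1.5]
grip_width: 58.1
[567.3  33.4 182.1] 58.13060250884596 3.4
[[-0.0089, 0.9997, -0.0224], [0.0021, -0.0224, -0.9997], [-1.0, -0.0089, -0.0019]]
0.95 6539 [579.7  42.5] [ 42.9 178.5] 88.44782257080078 [[490.0, 23.0], [668.0, 19.0], [669.0, 62.0], [491.0, 66.0]]
0.71 1588 [ 527.9 -239.8] [43.3 60.4] 11.014399528503418 [[501.0, -214.0], [512.0, -274.0], [555.0, -265.0], [543.0, -206.0]]
bar_near_end [(0.6, [490.0, 44.0, -1.0])]
bar_far_end [(0.66, [725.0, 39.0, -0.0]), (0.6, [522.0, -216.0, -4.0])]
rests []
angle_iron [(0.72, [686.0, 37.0, 5.0])]
```

View pics/w1.png

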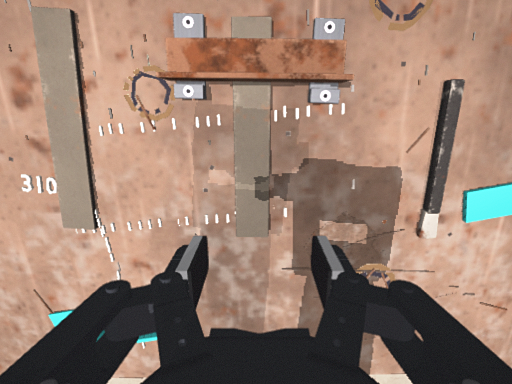

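```bash
python3 -m pendant '[3,0,0,0,0.32, 4,0,0,0,0.32, 0,0,0,0,0.32, 0,0,0,0,0.32]'; python3 look.py w2
```

```text
time: 4.1
tcp_pos: [568.9, 28.6, 118.3]
eef_rot: [-0.507, -0.493, 0.507, -0.493]
wrist_force: [0.6, 0.5, 0.6]
grip_width: 58.3
[568.9  28.6 118.3] 58.305756374032114 4.1
[[-0.0001, 0.9996, -0.0285], [-0.0, -0.0285, -0.9996], [-1.0, -0.0001, 0.0]]
0.69 401 [ 523.4 -214.1] [42.8 11.1] 14.239699363708496 [[501.0, -214.0], [504.0, -225.0], [546.0, -214.0], [543.0, -203.0]]
0.55 9472 [579.5  42.4] [ 40.3 177.6] 88.18335723876953 [[490.0, 25.0], [668.0, 19.0], [669.0, 60.0], [491.0, 65.0]]
bar_near_end [(0.85, [492.0, 44.0, -2.0])]
bar_far_end [(0.84, [520.0, -216.0, -4.0])]
rests []
angle_iron [(0.55, [688.0, 36.0, 8.0])]
```

View pics/w2.png

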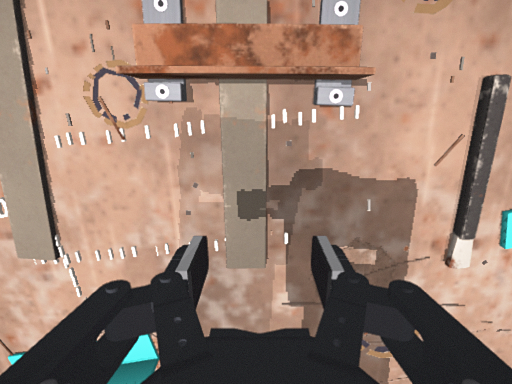

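The crop and wrist views agree: the bar centreline is at y≈42 and its yaw is about -1.6°. I need to shift 13.5 mm left and 6 mm forward, then descend.

```bash
python3 -m pendant '[0,0.6,-1.35,0,0.32, 3,0,0,0,0.32, 3,0,0,0,0.32, 2.5,0,0,0,0.32, 0,0,0,0,0.32, 0,0,0,0,0.32]'; python3 look.py w3
```

```text
time: 5.0
tcp_pos: [575.7, 43.4, 32.8]
eef_rot: [-0.507, -0.493, 0.507, -0.493]
wrist_force: [0.3, 0.4, 0.9]
grip_width: 57.9
[575.7  43.4  32.8] 57.93347301143204 5.0
[[-0.0002, 0.9996, -0.0268], [0.0002, -0.0268, -0.9996], [-1.0, -0.0002, -0.0002]]
0.59 16610 [583.   42.1] [ 40.8 171.5] 88.2989501953125 [[497.0, 24.0], [668.0, 19.0], [669.0, 60.0], [498.0, 65.0]]
bar_near_end [(0.63, [491.0, 46.0, -2.0])]
bar_far_end []
rests []
angle_iron [(0.57, [687.0, 36.0, 6.0])]
```

View pics/w3.png

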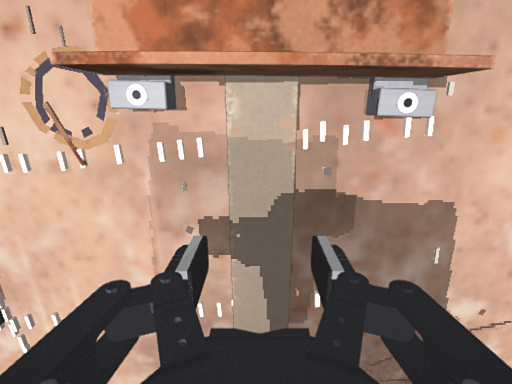

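The fingers straddle the bar (pads at columns 207 and 313, bar at 229–296). I'll lower the tool, watching the force.

```bash
python3 -m pendant '[1,0,0,0,0.32, 0.9,0,0,0,0.32, 0,0,0,0,0.32, 0,0,0,0,0.32]'; python3 -m pendant '[0.3,0,0,0,0.32, 0,0,0,0,0.32, 0,0,0,0,0.32]'
```

```text
time: 5.7
tcp_pos: [574.7, 42.8, 12.6]
eef_rot: [-0.506, -0.494, 0.507, -0.493]
wrist_force: [-0.3, 0.0, -0.0]
grip_width: 58.1
time: 6.0
tcp_pos: [575.4, 42.8, 10.6]
eef_rot: [0.507, 0.493, -0.507, 0.493]
wrist_force: [0.7, 0.6, -0.3]
grip_width: 57.9
```

```bash
python3 -m pendant '[0,0,0,0,0.45, 0,0,0,0,0.5, 0,0,0,0,0.55, 0,0,0,0,0.65, 0,0,0,0,0.65]' 60; python3 look.py w4
```

```text
time: 6.5
tcp_pos: [575.5, 42.6, 11.2]
eef_rot: [-0.507, -0.493, 0.507, -0.493]
wrist_force: [-3.3, -1.3, 5.5]
grip_width: 37.3
[575.5  42.6  11.2] 37.306321140575925 6.5
[[-0.0001, 0.9996, -0.0269], [-0.0005, -0.0269, -0.9996], [-1.0, -0.0, 0.0005]]
0.61 19251 [593.3  41.9] [ 39.7 150.3] 88.39186096191406 [[518.0, 24.0], [668.0, 20.0], [669.0, 60.0], [519.0, 64.0]]
bar_near_end []
bar_far_end [(0.23, [686.0, 35.0, 4.0])]
rests []
angle_iron [(0.75, [686.0, 34.0, 7.0])]
```

View pics/w4.png

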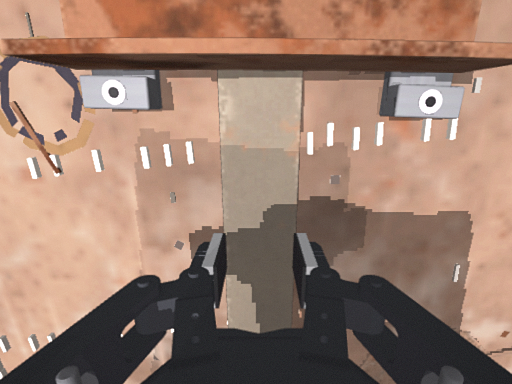

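```bash
python3 -m pendant '[0,0,0,0,0.65, 0,0,0,0,0.65]'; python3 -c "
from h import *
im=viewer.camera('side');cv2.imwrite('pics/s4.png',cv2.resize(im[150:300,140:320],None,fx=4,fy=4))"
```

```text
time: 7.0
tcp_pos: [575.5, 42.6, 11.3]
eef_rot: [-0.507, -0.493, 0.507, -0.493]
wrist_force: [-2.1, -0.6, 5.3]
grip_width: 37.3
```

View pics/s4.png

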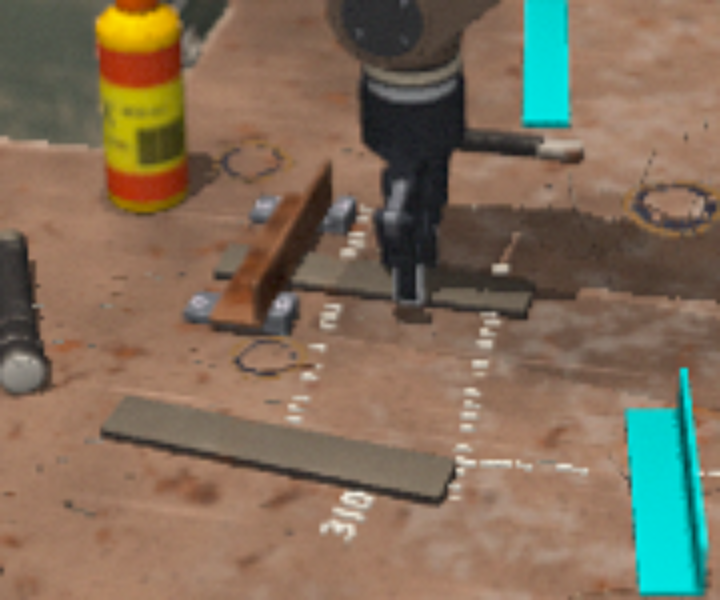

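The grip has stalled on the bar at 37 mm, with the tips just brushing the table. I'll start drawing it out slowly, straight along the bar.

```bash
python3 -m pendant '[0,-0.3,0,0,0.65, 0,-0.5,0,0,0.65, 0,-0.6,0,0,0.65, 0,-0.6,0,0,0.65, 0,0,0,0,0.65]'; python3 look.py w5
```

```text
time: 7.55
tcp_pos: [557.1, 43.2, 11.3]
eef_rot: [0.508, 0.492, -0.505, 0.495]
wrist_force: [4.8, 0.2, -0.8]
grip_width: 36.9
[557.1  43.2  11.3] 36.935098726482316 7.55
[[0.0057, 0.9996, -0.0273], [-0.0004, -0.0273, -0.9996], [-1.0, 0.0057, 0.0002]]
0.92 23291 [584.   42.2] [ 40.5 169.5] 88.38902282714844 [[499.0, 24.0], [668.0, 20.0], [669.0, 60.0], [500.0, 65.0]]
bar_near_end []
bar_far_end []
rests []
angle_iron []
```

View pics/w5.png

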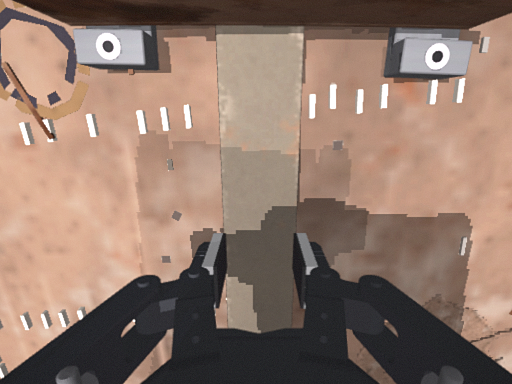

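```bash
cat > chk.py <<'E'
from h import *
import sys
for n in("top","side"):
    im=viewer.camera(n)
    c=im[120:230,180:290] if n=="top" else im[150:270,160:300]
    cv2.imwrite(f"pics/{n}{sys.argv[1]}.png",cv2.resize(c,None,fx=5,fy=5,interpolation=cv2.INTER_CUBIC))
    for o in("bar_near_end","bar_far_end","angle_iron","flat_bar","spare_bar","rests"):
        print(n,o,[(round(d["conf"],2),np.round(d["xyz"]).tolist()) for d in viewer.mark_of(n,o)][:3])
E
python3 chk.py 5
```

```text
top bar_near_end [(0.76, [562.0, -451.0, -2.0])]
top bar_far_end [(0.81, [518.0, -216.0, -1.0])]
top angle_iron [(0.69, [686.0, 39.0, 7.0]), (0.67, [367.0, 246.0, -1.0])]
top flat_bar [(0.92, [543.0, -333.0, -0.0])]
top spare_bar [(0.97, [626.0, 250.0, -0.0]), (0.55, [706.0, 36.0, 2.0])]
top rests []
side bar_near_end [(0.69, [474.0, 47.0, 1.0]), (0.54, [567.0, -449.0, 4.0])]
side bar_far_end [(0.7, [708.0, 41.0, 1.0]), (0.66, [520.0, -216.0, -0.0])]
side angle_iron [(0.82, [368.0, 245.0, 0.0]), (0.64, [686.0, 35.0, 10.0])]
side flat_bar [(0.72, [596.0, 43.0, -6.0]), (0.62, [537.0, -331.0, 3.0]), (0.53, [685.0, 34.0, 11.0])]
side spare_bar [(0.96, [622.0, 249.0, 0.0]), (0.29, [594.0, 42.0, -3.0])]
side rests [(0.49, [687.0, 31.0, -0.0])]
```

View pics/side5.png

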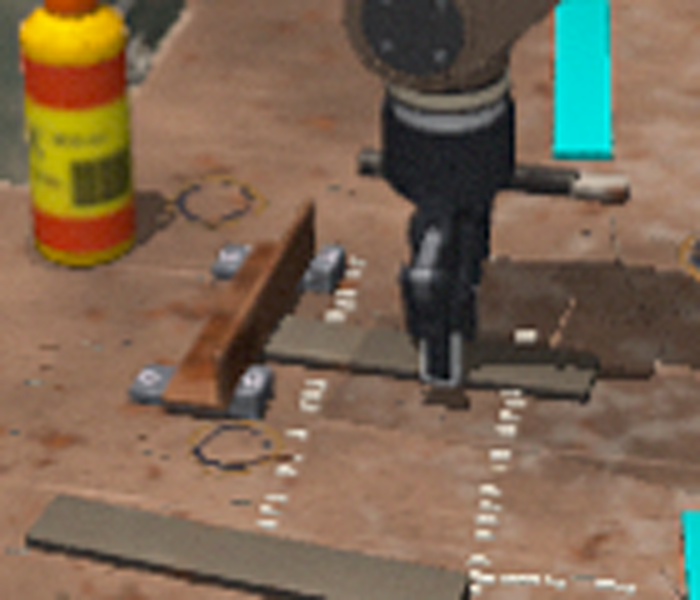

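View pics/top5.png

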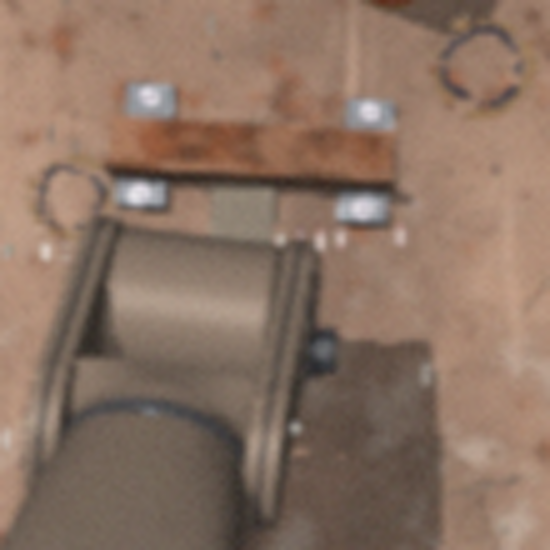

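The bar slides with the grip: its far end has gone from 729 to about 708, and the angle iron is still at 686. I'll keep drawing.

```bash
python3 -m pendant '[0,-0.6,0,0,0.65, 0,-0.8,0,0,0.65, 0,-0.8,0,0,0.65, 0,-0.8,0,0,0.65, 0,-0.8,0,0,0.65, 0,-0.8,0,0,0.65, 0,-0.6,0,0,0.65, 0,0,0,0,0.65]'; python3 chk.py 6 | grep side
```

```text
time: 9.35
tcp_pos: [503.7, 44.7, 11.2]
eef_rot: [0.507, 0.493, -0.506, 0.493]
wrist_force: [3.0, -0.0, 4.8]
grip_width: 37.1
side bar_near_end [(0.94, [416.0, 45.0, -0.0])]
side bar_far_end [(0.94, [655.0, 44.0, 4.0])]
side angle_iron [(0.74, [368.0, 244.0, -0.0]), (0.55, [682.0, 34.0, 13.0])]
side flat_bar [(0.84, [541.0, 41.0, 0.0])]
side spare_bar [(0.92, [620.0, 250.0, -1.0])]
side rests [(0.55, [682.0, 35.0, 10.0]), (0.48, [688.0, 34.0, 2.0])]
```

View pics/side6.png

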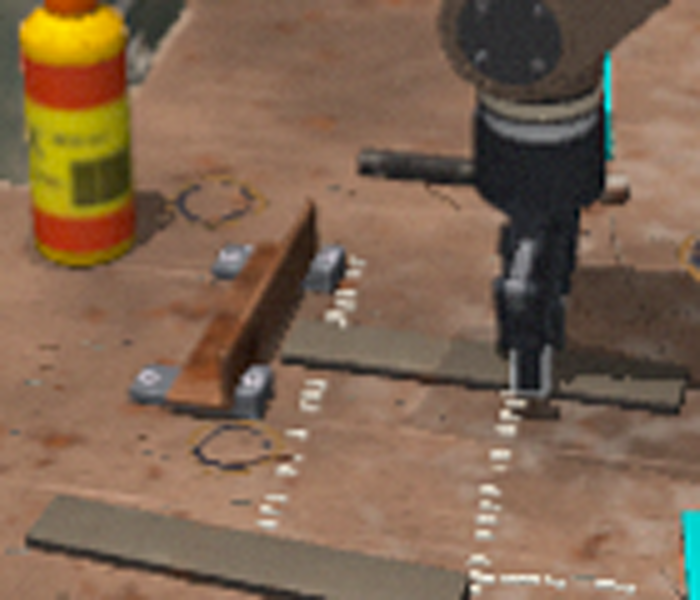

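The bar has come free of the angle, with its far end at about 656. I need about 60 mm more to reach 596, where the limit is about 632.

```bash
python3 -m pendant '[0,-0.8,0,0,0.65, 0,-1.1,0,0,0.65, 0,-1.1,0,0,0.65, 0,-1.1,0,0,0.65, 0,-1.1,0,0,0.65, 0,-0.8,0,0,0.65, 0,0,0,0,0.65, 0,0,0,0,0.65]'; python3 chk.py 7 | grep side
```

```text
time: 10.85
tcp_pos: [443.5, 46.3, 11.2]
eef_rot: [-0.507, -0.493, 0.507, -0.493]
wrist_force: [2.7, -0.8, 7.9]
grip_width: 37.1
side bar_near_end [(0.88, [360.0, 50.0, -0.0])]
side bar_far_end [(0.67, [592.0, 44.0, 3.0]), (0.41, [522.0, -214.0, 2.0])]
side angle_iron [(0.92, [681.0, 36.0, 8.0]), (0.63, [368.0, 242.0, -2.0])]
side flat_bar [(0.6, [483.0, 42.0, -1.0]), (0.46, [539.0, -331.0, 0.0])]
side spare_bar [(0.87, [620.0, 249.0, -1.0])]
side rests [(0.74, [689.0, 32.0, 4.0])]
```

View pics/side7.png

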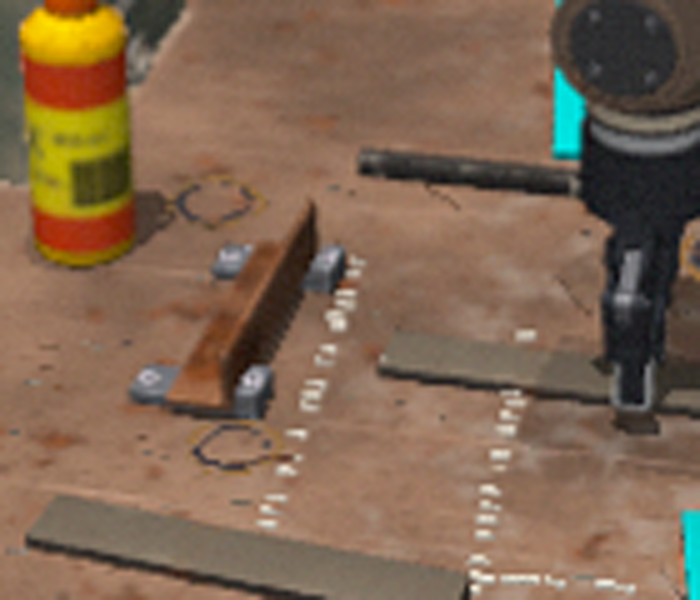

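```bash
python3 -m pendant '[0,0,0,0,0.5, 0,0,0,0,0.4, 0,0,0,0,0.3, 0,0,0,0,0.3]'; python3 -m pendant '[-0.5,0,0,0,0.3, -2,0,0,0,0.3, -4,0,0,0,0.3, -4,0,0,0,0.3, -4,0,0,0,0.3, 0,0,0,0,0.3, 0,0,0,0,0.3]'; python3 chk.py 8; python3 look.py w8
```

```text
time: 11.95
tcp_pos: [442.2, 46.6, 9.7]
eef_rot: [-0.506, -0.494, 0.507, -0.492]
wrist_force: [0.6, -0.3, 0.0]
grip_width: 59.9
time: 12.65
tcp_pos: [443.9, 46.4, 156.8]
eef_rot: [0.507, 0.492, -0.506, 0.494]
wrist_force: [-0.2, -0.1, -0.5]
grip_width: 59.8
top bar_near_end [(0.77, [562.0, -450.0, -2.0]), (0.58, [358.0, 50.0, 2.0])]
top bar_far_end [(0.97, [520.0, -214.0, -3.0]), (0.56, [596.0, 44.0, 2.0]), (0.3, [687.0, 38.0, 7.0])]
top angle_iron [(0.88, [684.0, 34.0, 9.0]), (0.8, [365.0, 248.0, -1.0])]
top flat_bar [(0.86, [479.0, 51.0, 1.0]), (0.68, [543.0, -335.0, 4.0]), (0.68, [595.0, 42.0, 4.0])]
top spare_bar [(0.69, [620.0, 248.0, -0.0])]
top rests [(0.33, [480.0, 44.0, -2.0])]
side bar_near_end [(0.66, [358.0, 47.0, 0.0]), (0.58, [567.0, -450.0, 2.0])]
side bar_far_end [(0.6, [520.0, -214.0, -1.0]), (0.58, [594.0, 45.0, -0.0])]
side angle_iron [(0.77, [682.0, 34.0, 12.0]), (0.56, [367.0, 244.0, -0.0])]
side flat_bar [(0.84, [478.0, 46.0, -5.0]), (0.67, [540.0, -332.0, -2.0])]
side spare_bar [(0.72, [623.0, 249.0, 3.0])]
side rests [(0.47, [687.0, 30.0, -1.0])]
[443.4  46.4 155.5] 59.658946499126074 13.35
[[-0.0, 0.9996, -0.0272], [0.0, -0.0272, -0.9996], [-1.0, -0.0, -0.0]]
0.71 9278 [477.   44.9] [ 40.3 237.2] 88.42413330078125 [[358.0, 28.0], [595.0, 22.0], [596.0, 62.0], [359.0, 68.0]]
bar_near_end [(0.9, [358.0, 49.0, -2.0])]
bar_far_end [(0.87, [595.0, 41.0, 2.0])]
rests []
angle_iron [(0.66, [368.0, 246.0, 3.0])]
```

View pics/side8.png

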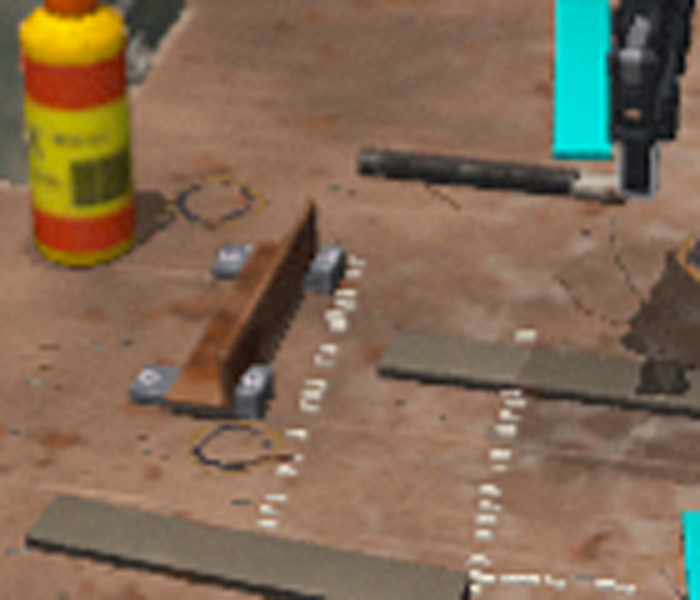

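View pics/w8.png

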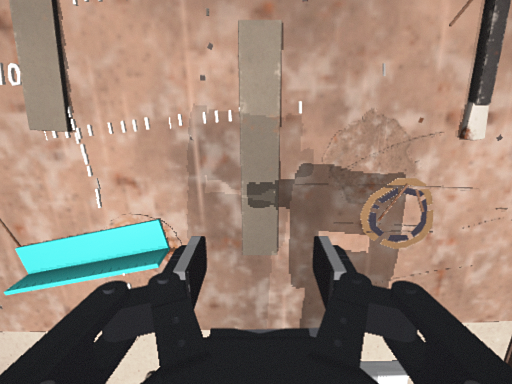

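The wrist view shows the bar lying flat on the bare table, from (260,20) to (260,253), about 237 mm long. In the side view the angle iron sits upright on its rests at (235,320), and the spare is unmoved. The gripper is clear, so I'll hand in.

```bash
python3 -c "
from rig import *
print(robot.finish_job())"
```

```text
the job is handed in; nothing more can be done
None
```

I gripped the trapped bar near its middle and drew it about 133 mm straight toward the robot at table height. Then I opened the fingers, lifted clear and handed the job in at about 13.6 s of the 29 s.

My last checks before handing in:
- **Trapped bar:** it lies flat, from x ≈ 358 to 595 mm. The far end is about 52 mm in front of the rests' front ends, which I estimated at x ≈ 647 mm. I had no precise fix on the rests: the networks rarely found them, and I took their centre as x ≈ 687 mm from side-camera readings of 682–689.
- **Angle iron:** it is upright on its rests at about (682–684, 34). At the start it read about (685, 37), so it shifted roughly 1–4 mm.
- **Spare bar:** it reads about (620–623, 249), the same as at the start to within the measurement error.
- **Robot:** the gripper was about 155 mm above the table with no contact force.

Two readings disagreed:
- **Grip width:** it read 37 mm on a bar 40 mm wide. The bar still followed the gripper without slipping.
- **Height marks:** single network marks gave a few mm of scatter in height, from -5 to +4 mm for the bar and up to 12 mm for the angle iron. I took that as noise, because the pictures show both lying flat.

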